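# Turn the detergent carousel to the yellow jar and hold it

## Task

On the laundry room's folding table, turn the detergent carousel by the handle on top, without touching the jars, until the jar with the yellow lid stands squarely at the customers' front, in line with the middle of the steel drip tray. Keep a firm grip on the handle so the turntable stays still while I fill the dosing cup from that jar: finish while still holding it, with every jar standing in its place and the things around left where they are.

Things in the scene. Friction and masses are not known exactly. Their poses are not given: they have to be found in the camera images.
- station: fixed base of the detergent carousel: white board 385 x 320 x 12 mm. Origin on the table under the turntable's axis. Its -x direction is the FRONT, towards the customers across the table from the robot: there the board reaches 230 mm from the axis (other edges 155 to 160 mm) and carries a slotted steel drip tray, 66 x 130 mm, its centre 190 mm from the axis, top 16 mm above the table
- turntable (a joint): angle turned from where the turntable stood at the start, rad; grows anticlockwise seen from above. The wooden turntable (294 mm across, rim top 50 mm above the table) turns endlessly both ways about the station's vertical axis, with about 0.06 N m of friction (plus 0.08 N m per rad/s), and stays where it is left
- handle: stirrup handle on the turntable's centre rod. Origin on the axis, 22 mm above the table. Its black grip bar is centred on the axis with its middle 205 mm above this origin, lies along the handle's x axis, is 78 mm long, 18 mm wide and high, free underneath for 28 mm, between two upright 10 mm bars at x = +-50 mm. The yellow jar's compartment lies in the handle's -x direction
- compartment (a point): middle of the floor of the yellow jar's compartment, 98 mm from the turntable's axis, 30 mm above the table. There are six like compartments, 60 degrees apart, parted by fins 20 mm high; a jar has about 3 mm of play
- jar_yellow: the marked jar: white canister with a bright yellow lid and yellow label band, 84 mm across, 118 mm tall, 0.2 to 0.5 kg, standing loose in its compartment. Origin at the middle of its underside; its top is 148 mm above the table
- jar_blue: a jar of the same size with a blue lid and band, loose in one of the other five compartments; origin at the middle of its underside
- jar_green: a jar of the same size with a green lid and band, loose in one of the other five compartments; origin at the middle of its underside
- jar_red: a jar of the same size with a red lid and band, loose in one of the other five compartments; origin at the middle of its underside
- jar_white: a jar of the same size with a white lid and band, loose in one of the other five compartments; origin at the middle of its underside
- jar_black: a jar of the same size with a black lid and band, loose in one of the other five compartments; origin at the middle of its underside
- dosing_cup: small blue dosing cup with a handle, 54 mm across, 55 mm tall, standing loose on the drip tray; origin under its middle. Leave it
- spray_bottle: white spray bottle with green head, 210 mm tall, 76 mm across, beside the station on the table; origin under its middle. Leave it
- clothes_brush: dark wooden clothes brush lying on its bristles, 150 x 52 x 40 mm, beside the station on the table; origin under its middle. Leave it
- mug: blue mug, 80 mm across, 92 mm tall, beside the station on the table; origin under its middle. Leave it
- peg_tub: white open tub of wooden clothes pegs, 150 x 110 x 60 mm, beside the station on the table; origin under its middle. Leave it

How it is judged:
By the outcome, as a careful person would: the job done as asked, in the order asked, and still so for the second after the job is handed in, while the arm keeps its last pose, push and grip.
It also fails if it takes over 48 s, if anything falls off the work surface, if the arm or the gripper's body presses on something with over 40 N, if the wrist force passes 120 N, or if a joint passes its speed limit or range.

## Robot

A 6-joint arm with a two-finger parallel gripper is mounted at the origin on the work surface. World frame = base frame: x ahead of the robot, y to its left, z up, the work surface at z = 0. Lengths are in m, angles in rad, forces in N, time in s.
With the tool pointing down it reaches from about 0.35 to 0.775 m from the base axis. Payload 5.5 kg.
Tool frame: the origin (TCP) lies on the centre line of the jaws, within the pads' length; the fingertips stand 8 mm ahead of it and the grasp point (between the pads) lies 11 mm behind it; z points along the fingers, y is the direction in which the jaws open and shut (so a half turn about z gives the same grasp; the last joint's range is limited). The gripper opens to 85 mm and grips with 20 to 120 N. Pads are 22 mm wide; open, the fingers measure 114 mm over their backs; the gripper's body (76 mm by 85 mm) begins 54 mm behind the grasp point. The pads swing forward as they close: fully open they stand 13 mm farther back than shut.
Start: joints at [-1.339, 0.313, 0.046, 1.304, 0, 1.431], TCP at [0.209, -0.536, 0.239] pointing down, gripper open.
Joint ranges: [-2.76, 2.76], [-0.86, 1.69], [-1.03, 1.26], [-2.2, 2.34], [-1.47, 1.5], [-3.14, 3.14]. Speed limits (rad/s): [2.57, 2.57, 3.14, 3.14, 3.14, 3.14].

## Interface

Orientations are given as a unit quaternion [w, x, y, z].
In Python, from workcell import env gives the robot as it stands. The module is installed in compiled form; this text tells all that it offers.
- The arm moves only by the tool play_rows, never from a script. Its argument "steps" is a list of rows, each an object with "claw": the closure in counts, from 0 (fully open) to 255 (shut); "dp": the shift along the tool's x, y, z in m, a list of three; "angular": the turn, a rotation vector about the tool's x, y, z in degrees, a list of three. In form: [{"claw": claw, "dp": [dx, dy, dz], "angular": [wx, wy, wz]}, ...]. A call has exactly 8 rows; each row shifts and turns the commanded pose from where the row before left it, along the tool's axes as they then stand; what a row does not reach is not made up. A row lasts 1/12 s, in which the tool goes at most 41.7 mm and 7.16 degrees, less where a joint would pass 70% of its speed; a pose out of reach is approached as far as the arm can. A call is refused whole if a number of a shift passes 0.0417 or a number of a turn 7.16, either way. A call with a gripper value outside its range is refused whole. The fingers move at their own pace and stop on an object; "force" is the grip in N (left out, the last holds). Time passes only in rows, so rows that do not move let the fingers close, or fill a call up. It gives the time, the measured TCP pose, the force and the opening at its end, in the units of the state.
- env.get_state(): the state, without advancing time (a new reading comes with each control period).
- env.read_camera(name): name is "scene" or "top" or "wrist"; returns (picture, depth): 384x512x3 uint8, red, green, blue; 384x512 float32, m along the optical axis (not along the pixel's ray), 0 where there is no reading.
- env.calibration(name): a dict with "fx", "fy", "cx", "cy" (pixels), "world_from_camera" (4x4, takes a point from camera to world coordinates); the wrist camera has in their place "hand_eye" (4x4, takes a point from camera to tool coordinates, whose origin is the TCP and whose axes are the flange's). Camera axes: x right, y down, z forward; pixel columns grow to the right and rows downward; lengths in m; the calibration is good to about 2 mm. A picture is of the moment at which its call begins: read the wrist's pose just before it. calibration takes no time and is no camera call.
- env.hand_in(): hands the job in, once; it reports no verdict.
The state is a dict: "clock": time; "joint_pos": joint angles; "qvel": joint speeds; "tau": joint torques, N m; "tcp_pos": TCP position; "orientation": TCP orientation; "wrist_force": force on the tool from outside, world axes, zero at the start; "ft_torque": the same for the moment, N m; "finger_gap": finger opening in m.
Only numpy, scipy, OpenCV 4.12 (cv2) and the standard library are available. Lean on these libraries where they do the work, as an engineer would, in place of code of your own. Each camera call takes 0.05 s, during which the arm holds its last target. There are 200 camera calls.

## Working session

There is one attempt and no reset: what is moved stays moved. The work goes in short steps, Python scripts to look and compute and a tool call to move; the robot and the scene stay as the last step left them, time stands still between calls to the robot, and variables do not carry over. Pictures are saved under pics/ and viewed, about 8 in all and at most 12, crops included, and the job is handed in when it is done.

Besides the shell and the picture viewer there is one more tool, called after ">>>" in YAML: its name, and indented under it one key for each argument. play_rows: Moves the arm, as the interface text tells. Its arguments: {"type":"object","properties":{"steps":{"type":"array","items":{"type":"object","properties":{"claw":{"type":"number"},"dp":{"type":"array","items":{"type":"number"}},"angular":{"type":"array","items":{"type":"number"}}}}},"force":{"type":"number"}},"required":["steps"]}

```bash
mkdir -p pics; python3 - <<'E'
from workcell import env
import numpy as np,cv2
for n in("top","scene"):
    p,d=env.read_camera(n);c=env.calibration(n)
    cv2.imwrite(f"pics/{n}0.png",p[:,:,::-1]);np.savez(f"{n}0.npz",p=p,d=d,T=c["world_from_camera"],K=[c[k] for k in("fx","fy","cx","cy")])
    print(n,np.round(c["world_from_camera"],3).tolist(),[c[k] for k in("fx","fy","cx","cy")])
s=env.get_state();print(s)
a=cv2.imread("pics/top0.png");b=cv2.imread("pics/scene0.png")
E
```

```text
top [[0.013, -0.992, 0.123, 0.379], [-1.0, -0.013, 0.002, -0.009], [-0.0, -0.123, -0.992, 1.727], [0.0, 0.0, 0.0, 1.0]] [478.8906284650019, 478.8906284650019, 253.8391690135446, 188.1695082504256]
scene [[-0.242, 0.495, -0.834, 1.823], [0.97, 0.138, -0.2, 0.282], [0.016, -0.858, -0.514, 0.833], [0.0, 0.0, 0.0, 1.0]] [434.685368827257, 434.685368827257, 254.60624878660278, 187.90203009574947]
{'clock': 0.1, 'joint_pos': array([-1.33856595e+00,  3.13980592e-01,  4.50755625e-02,  1.30361621e+00,
       -5.01327385e-06,  1.43119971e+00]), 'qvel': array([-0.00011058, -0.00150761,  0.00225368, -0.001622  , -0.00086004,
       -0.00018058]), 'tau': array([ 1.90896426e-03, -4.81726098e+01,  2.99243546e+01,  1.28018091e-02,
       -1.14571258e-04, -3.76708840e-06]), 'tcp_pos': array([ 0.20879317, -0.53526151,  0.23845962]), 'orientation': array([-8.61414525e-04,  9.82767440e-01,  1.84844298e-01, -4.24359180e-05]), 'wrist_force': array([ 0.30703385,  0.16465642, -0.21987296]), 'ft_torque': array([-0.00941892, -0.02331427,  0.0217976 ]), 'finger_gap': 0.08536727131839043}
```

View pics/top0.png

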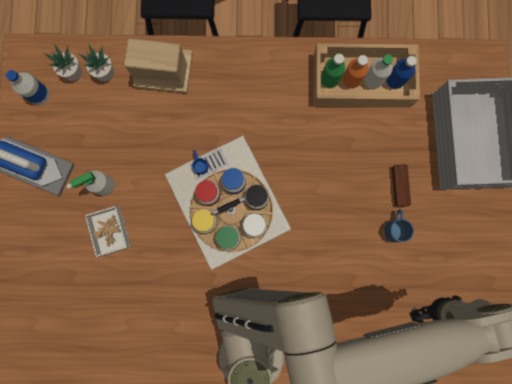

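View pics/scene0.png

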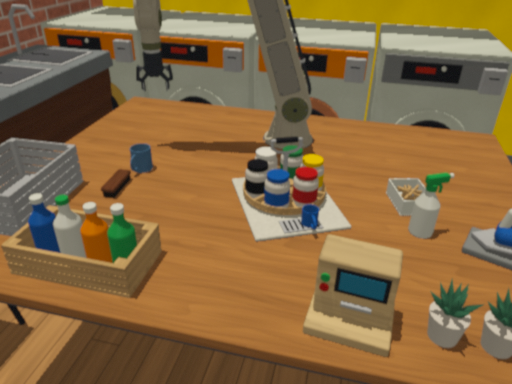

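The top view shows the yellow lid at about (203,221), the black grip bar at (230,207) and the tray at (212,160). The board's front edge runs from (166,182) to (243,138). The yellow jar needs about 85° clockwise, so I'll measure this properly.

```bash
cat > h.py <<'E'
import numpy as np,cv2
def ray(uv,z,T,K):
    uv=np.atleast_2d(uv).astype(float)
    d=np.c_[(uv[:,0]-K[2])/K[0],(uv[:,1]-K[3])/K[1],np.ones(len(uv))]@T[:3,:3].T
    return (T[:3,3]+d*((z-T[2,3])/d[:,2])[:,None])[:,:2]
def pts(d,T,K):
    v,u=np.mgrid[:d.shape[0],:d.shape[1]]
    c=np.stack([(u-K[2])/K[0]*d,(v-K[3])/K[1]*d,d],-1)
    return c@T[:3,:3].T+T[:3,3]
def top_measure(p,d,T,K,c0=(0.33,0.03)):
    """lids (z .148), grip bar, board orientation; returns dict"""
    P=pts(d,T,K);hsv=cv2.cvtColor(p,cv2.COLOR_RGB2HSV)
    near=np.hypot(P[...,0]-c0[0],P[...,1]-c0[1])<0.3
    out={}
    lid=near&(abs(P[...,2]-.148)<.02)&(d>0)
    H,S,V=[hsv[...,i].astype(int) for i in range(3)]
    cols=dict(yellow=(H>20)&(H<35)&(S>150),blue=(H>100)&(H<130)&(S>120),green=(H>40)&(H<90)&(S>100),red=((H<8)|(H>172))&(S>150),
              white=(S<60)&(V>120),black=(V<60))
    for k,m in cols.items():
        m=(m&lid).astype(np.uint8)
        n,l,st,_=cv2.connectedComponentsWithStats(m)
        if n<2: continue
        i=1+st[1:,4].argmax();cn=cv2.findContours((l==i).astype(np.uint8),0,1)[0][0]
        (c,r)=cv2.minEnclosingCircle(cn);v,u=np.nonzero(l==i)
        out[k]=(ray([u.mean(),v.mean()],.148,T,K)[0],st[i,4],r)
    bar=near&(abs(P[...,2]-.232)<.02)&(V<70)
    v,u=np.nonzero(bar)
    if len(u)>10:
        q=ray(np.c_[u,v],.236,T,K);m=q.mean(0);w,E=np.linalg.eigh(np.cov(q.T));e=E[:,1]
        out['bar']=(m,np.degrees(np.arctan2(e[1],e[0])),len(u),np.sqrt(w*12))
    return out,P,hsv,near
E
python3 - <<'E'
from h import *
z=np.load("top0.npz");p,d,T,K=z['p'],z['d'],z['T'],z['K']
o,P,hsv,near=top_measure(p,d,T,K)
for k,v in o.items():print(k,v)
# board: whitish at z~.012
m=(near&(abs(P[...,2]-.012)<.02)&(hsv[...,1]<70)&(hsv[...,2]>130)).astype(np.uint8)
m=cv2.morphologyEx(m,cv2.MORPH_OPEN,np.ones((3,3)))
cn=max(cv2.findContours(m,0,1)[0],key=cv2.contourArea)
q=ray(cn[:,0],.012,T,K);h=cv2.convexHull((q).astype(np.float32))
r=cv2.minAreaRect(h);b=cv2.boxPoints(r);print(r,b.tolist())
# hull edges direction
a=cv2.approxPolyDP(h,.02,True)[:,0];print(a)
for i in range(len(a)):
    e=a[(i+1)%len(a)]-a[i];print(np.hypot(*e),np.degrees(np.arctan2(e[1],e[0])))
L=[v[0] for k,v in o.items() if k!='bar'];c=np.mean(L,0);print('lidmean',c)
for k,v in o.items():
    e=v[0]-c;print(k,np.hypot(*e),np.degrees(np.arctan2(e[1],e[0])))
pp=cv2.resize(p[120:280,150:310],(640,640),interpolation=cv2.INTER_CUBIC);cv2.imwrite("pics/top0c.png",pp[:,:,::-1])
E
```

```text
yellow (array([0.46852319, 0.16692596]), np.int32(264), 10.393786430358887)
blue (array([0.60188605, 0.06512897]), np.int32(284), 10.300102233886719)
green (array([0.41447419, 0.09702523]), np.int32(89), 8.732224464416504)
red (array([0.56381058, 0.15386642]), np.int32(328), 10.452314376831055)
white (array([ 0.45276854, -0.00639532]), np.int32(382), 11.132067680358887)
black (array([ 0.55054693, -0.0140032 ]), np.int32(323), 10.213138580322266)
bar (array([0.42978034, 0.06524531]), np.float64(-174.09269246709596), 162, array([0.09060448, 0.44855989]))
((0.47203493118286133, -0.08912376314401627), (0.09834356606006622, 0.19730700552463531), 76.29856872558594) [[0.36454182863235474, -0.11352896690368652], [0.5562341213226318, -0.16026358306407928], [0.5795280337333679, -0.06471855938434601], [0.3878357410430908, -0.017983943223953247]]
[[ 0.5778738  -0.07150382]
 [ 0.3874198  -0.01969025]
 [ 0.4456242  -0.13329688]]
0.19737625 164.78084
0.12764882 -62.87244
0.14597379 25.044128
lidmean [0.50866825 0.07709134]
yellow 0.09839656687346095 114.07878752555297
blue 0.09398221684412342 -7.312637316545892
green 0.09628021637324514 168.05103373609106
red 0.09452560028620223 54.31287561806136
white 0.10047288204980186 -123.80485892342423
black 0.10025986595588154 -65.31044930975331
bar 0.079772369135938 -171.46010656062953
```

View pics/top0c.png

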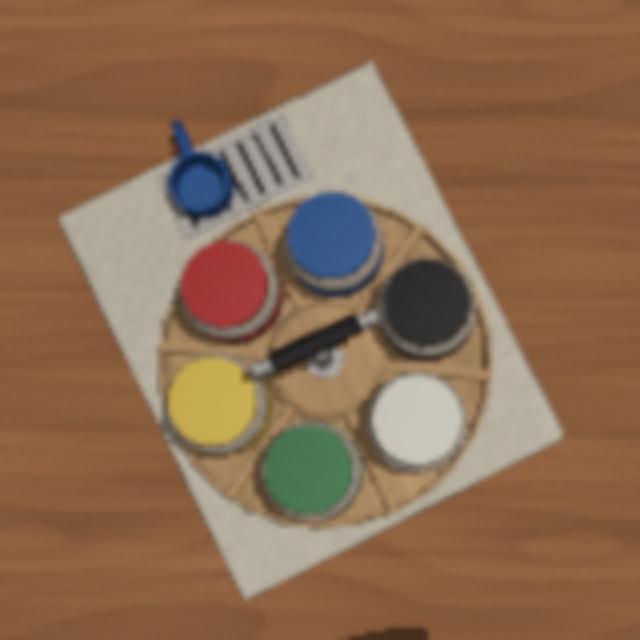

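The crop shows a clear board, with corners at about (62,217), (373,62), (563,436) and (247,598), and the bar at (315,343). I had centred the search in the wrong place, so I'll refine it.

```bash
sed -i 's/c0=(0.33,0.03)/c0=(0.51,0.077)/; s/(near&(abs(P\[...,2\]-.148)/&/; s/)<0.3$/)<0.3/' h.py
sed -i 's/lid=near&/lid=(np.hypot(P[...,0]-c0[0],P[...,1]-c0[1])<0.16)\&/; s/bar=near&/bar=(np.hypot(P[...,0]-c0[0],P[...,1]-c0[1])<0.07)\&/' h.py
cat >> h.py <<'E'
def board(p,T,K):
    """board edges by fitted lines on the white-ish region of the top picture -> corners (world), px corners"""
    hsv=cv2.cvtColor(p,cv2.COLOR_RGB2HSV)
    wood=((hsv[...,0]<14)&(hsv[...,1]>105)).astype(np.uint8)
    m=1-wood
    box=np.zeros_like(m);box[125:280,155:300]=1
    m=cv2.morphologyEx(m*box,cv2.MORPH_OPEN,np.ones((5,5)))
    cn=max(cv2.findContours(m,0,1)[0],key=cv2.contourArea)[:,0]
    guess=np.array([[62,217],[373,62],[563,436],[247,598]])/4+[149.6,119.6]
    lines=[]
    for i in range(4):
        a,b=guess[i],guess[(i+1)%4];t=(b-a)/np.hypot(*(b-a));r=cn-a
        s=r@t;o=r@np.array([-t[1],t[0]])
        k=cn[(abs(o)<3)&(s>6)&(s<np.hypot(*(b-a))-6)]
        w=ray(k,.012,T,K).astype(np.float32)
        vx,vy,x,y=cv2.fitLine(w,cv2.DIST_HUBER,0,.001,.001).ravel();lines.append((np.array([x,y]),np.array([vx,vy]),len(k)))
    C=[]
    for i in range(4):
        (p1,d1,_),(p2,d2,_)=lines[i-1],lines[i]
        s=np.linalg.solve(np.c_[d1,-d2],p2-p1);C.append(p1+s[0]*d1)
    return lines,np.array(C)
E
python3 - <<'E'
from h import *
z=np.load("top0.npz");p,d,T,K=z['p'],z['d'],z['T'],z['K']
o,P,hsv,near=top_measure(p,d,T,K)
for k,v in o.items():print(k,v)
lines,C=board(p,T,K)
for l in lines:print(l[2],np.degrees(np.arctan2(l[1][1],l[1][0])))
print(C,[np.hypot(*(C[i]-C[i-1])) for i in range(4)])
f=((C[0]-C[3])+(C[1]-C[2]));f/=np.hypot(*f);ax=C.mean(0)+f*(0.1925-0.230)
print('front',np.degrees(np.arctan2(f[1],f[0])),'axis',ax)
L=np.array([o[k][0] for k in('yellow','blue','green','red','white','black')]);c=L.mean(0);print('lidmean',c)
for k,v in o.items():
    e=v[0]-c;print(k,np.hypot(*e),np.degrees(np.arctan2(e[1],e[0])))
# handle px by crop ends
q=ray(np.array([[272,360],[360,325]])/4+[149.6,119.6],.236,T,K);e=q[0]-q[1];print(q.mean(0),np.hypot(*e),np.degrees(np.arctan2(e[1],e[0])))
s=np.load("scene0.npz")
E
```

```text
yellow (array([0.46852319, 0.16692596]), np.int32(264), 10.393786430358887)
blue (array([0.60585524, 0.06565192]), np.int32(327), 10.300102233886719)
green (array([0.41447419, 0.09702523]), np.int32(89), 8.732224464416504)
red (array([0.56381058, 0.15386642]), np.int32(328), 10.452314376831055)
white (array([ 0.45276854, -0.00639532]), np.int32(382), 11.132067680358887)
black (array([ 0.55054693, -0.0140032 ]), np.int32(323), 10.213138580322266)
bar (array([0.50741901, 0.07308614]), np.float64(116.85747737578679), 117, array([0.01573535, 0.07193202]))
68 -62.65539
83 27.59856
69 -62.4355
85 27.59451
[[ 0.64037377  0.3216413 ]
 [ 0.78740317  0.03732038]
 [ 0.4468361  -0.14071286]
 [ 0.29870546  0.14306308]] [np.float32(0.38552225), np.float32(0.32008752), np.float32(0.38429382), np.float32(0.32011166)]
front 27.59653 axis [0.5100959  0.07295639]
lidmean [0.50932978 0.0771785 ]
yellow 0.09858896695868702 114.45045726524978
blue 0.09721124713437783 -6.809726503682634
green 0.09690962366824832 168.1824246428309
red 0.09407015683283473 54.60916825699808
white 0.10091460331053868 -124.08942356855903
black 0.10006476432606498 -65.67545493744451
bar 0.0045164601746110755 -115.02835022636103
[0.50861164 0.0718767 ] 0.07384119947873727 112.53285467045686
```

Axis is about (0.510, 0.073), front direction 27.5° and yellow at about 114.3°, so the turn is about −87°. First I'll hover above the handle.

>>> play_rows:
  steps:
    - {"claw":0,"dp":[0.0209,-0.0191,-0.01],"angular":[0,0,0]}
    - {"claw":0,"dp":[0.0209,-0.0191,-0.01],"angular":[0,0,0]}
    - {"claw":0,"dp":[0.0209,-0.0191,-0.01],"angular":[0,0,0]}
    - {"claw":0,"dp":[0.0209,-0.0191,-0.01],"angular":[0,0,0]}
    - {"claw":0,"dp":[0.0209,-0.0191,-0.01],"angular":[0,0,0]}
    - {"claw":0,"dp":[0.0209,-0.0191,-0.01],"angular":[0,0,0]}
    - {"claw":0,"dp":[0.0209,-0.0191,-0.01],"angular":[0,0,0]}
    - {"claw":0,"dp":[0.0209,-0.0191,-0.02],"angular":[0,0,0]}

```text
clock: 0.77
tcp_pos: [0.3089, -0.3305, 0.328]
orientation: [-0.002, 0.983, 0.185, -0.001]
wrist_force: [0.7, 0.2, -0.1]
finger_gap: 0.0854
```

>>> play_rows:
  steps:
    - {"claw":0,"dp":[0.0209,-0.0191,0],"angular":[0,0,0]}
    - {"claw":0,"dp":[0.0209,-0.0191,0],"angular":[0,0,0]}
    - {"claw":0,"dp":[0.0209,-0.0191,0],"angular":[0,0,0]}
    - {"claw":0,"dp":[0.0209,-0.0191,0],"angular":[0,0,0]}
    - {"claw":0,"dp":[0.0209,-0.0191,0],"angular":[0,0,0]}
    - {"claw":0,"dp":[0.0209,-0.0191,0],"angular":[0,0,0]}
    - {"claw":0,"dp":[0.0209,-0.0191,0],"angular":[0,0,0]}
    - {"claw":0,"dp":[0.0209,-0.0191,0],"angular":[0,0,0]}

```text
clock: 1.43
tcp_pos: [0.4096, -0.1281, 0.3291]
orientation: [-0.0, 0.983, 0.185, -0.0]
wrist_force: [0.8, -0.6, -0.6]
finger_gap: 0.0852
```

>>> play_rows:
  steps:
    - {"claw":0,"dp":[0.0209,-0.0191,0],"angular":[0,0,0]}
    - {"claw":0,"dp":[0.0209,-0.0191,0],"angular":[0,0,0]}
    - {"claw":0,"dp":[0.0209,-0.0191,0],"angular":[0,0,0]}
    - {"claw":0,"dp":[0.0209,-0.0191,0],"angular":[0,0,0]}
    - {"claw":0,"dp":[0.0209,-0.0191,0],"angular":[0,0,0]}
    - {"claw":0,"dp":[0.0209,-0.0191,0],"angular":[0,0,0]}
    - {"claw":0,"dp":[0.0209,-0.0191,0],"angular":[0,0,0]}
    - {"claw":0,"dp":[0.0209,-0.0191,0],"angular":[0,0,0]}

```text
clock: 2.1
tcp_pos: [0.5098, 0.075, 0.3288]
orientation: [0.0, 0.983, 0.185, -0.0]
wrist_force: [0.3, 0.0, 1.1]
finger_gap: 0.0855
```

>>> play_rows:
  steps:
    - {"claw":0,"dp":[0,0,0],"angular":[0,0,-5.8]}
    - {"claw":0,"dp":[0,0,0],"angular":[0,0,-5.8]}
    - {"claw":0,"dp":[0,0,0],"angular":[0,0,-5.8]}
    - {"claw":0,"dp":[0,0,0],"angular":[0,0,-5.8]}
    - {"claw":0,"dp":[0,0,0],"angular":[0,0,-5.8]}
    - {"claw":0,"dp":[0,0,0],"angular":[0,0,-5.8]}
    - {"claw":0,"dp":[0,0,0],"angular":[0,0,-5.8]}
    - {"claw":0,"dp":[0,0,0],"angular":[0,0,-5.8]}

```text
clock: 2.77
tcp_pos: [0.5095, 0.0736, 0.3288]
orientation: [-0.0, 0.829, 0.559, -0.0]
wrist_force: [0.4, 0.8, 0.8]
finger_gap: 0.0853
```

>>> play_rows:
  steps:
    - {"claw":0,"dp":[0,0,0],"angular":[0,0,-5.8]}
    - {"claw":0,"dp":[0,0,0],"angular":[0,0,-5.8]}
    - {"claw":0,"dp":[0,0,0],"angular":[0,0,-5.8]}
    - {"claw":0,"dp":[0,0,0],"angular":[0,0,-5.8]}
    - {"claw":0,"dp":[0,0,0],"angular":[0,0,-5.8]}
    - {"claw":0,"dp":[0,0,0],"angular":[0,0,-5.8]}
    - {"claw":0,"dp":[0,0,0],"angular":[0,0,-5.8]}
    - {"claw":0,"dp":[0,0,0],"angular":[0,0,-5.8]}

```text
clock: 3.43
tcp_pos: [0.5094, 0.0735, 0.3288]
orientation: [-0.0, 0.542, 0.841, -0.0]
wrist_force: [-0.2, -0.3, 0.5]
finger_gap: 0.0856
```

```bash
cat >> h.py <<'E'
def wrist(env):
    from scipy.spatial.transform import Rotation as R
    s=env.get_state();p,d=env.read_camera("wrist");c=env.calibration("wrist")
    M=np.eye(4);q=s["orientation"];M[:3,:3]=R.from_quat([*q[1:],q[0]]).as_matrix();M[:3,3]=s["tcp_pos"]
    x=M[:3,0]
    print("t",s["clock"],"tcp",s["tcp_pos"].round(4),"yaw",np.degrees(np.arctan2(x[1],x[0])).round(2),"zaxis",M[:3,2].round(4),"F",s["wrist_force"].round(1),"M",s["ft_torque"].round(2),"gap",round(s["finger_gap"],4),"q",s["joint_pos"].round(3))
    return p,d,M@c["hand_eye"],[c[k] for k in("fx","fy","cx","cy")]
E
python3 - <<'E'
from h import *
from workcell import env
p,d,T,K=wrist(env);cv2.imwrite("pics/w1.png",p[:,:,::-1]);np.savez("w1.npz",p=p,d=d,T=T,K=K)
P=pts(d,T,K);V=cv2.cvtColor(p,cv2.COLOR_RGB2HSV)[...,2]
m=((abs(P[...,2]-.23)<.02)&(V<70)&(np.hypot(P[...,0]-.51,P[...,1]-.073)<.06)).astype(np.uint8)
v,u=np.nonzero(m);q=ray(np.c_[u,v],.236,T,K);r=cv2.minAreaRect(q.astype(np.float32)*1000);print(len(u),r,q.mean(0))
w,E=np.linalg.eigh(np.cov(q.T));e=E[:,1];print(np.degrees(np.arctan2(e[1],e[0])),np.sqrt(12*w))
E
```

```text
t 3.4333 tcp [0.5094 0.0735 0.3288] yaw 114.39 zaxis [-1.1e-03 -1.0e-04 -1.0e+00] F [-0.2 -0.3  0.5] M [0.03 0.01 0.01] gap 0.0856 q [-0.013  0.186  0.097  1.482 -0.     1.132]
2274 ((506.2419738769531, 76.04240417480469), (17.288040161132812, 75.85140991210938), 25.622892379760742) [0.50567527 0.07708954]
115.78503451226081 [0.01701475 0.0748494 ]
```

View pics/w1.png

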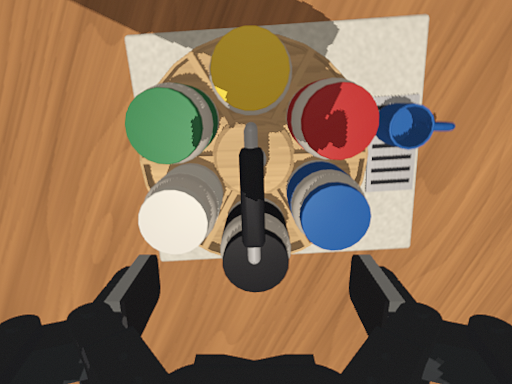

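The wrist view shows the bar upright at (252,197), centred between the fingers and parallel to tool x, about 1° off. Next I'll descend and grip.

>>> play_rows:
  steps:
    - {"claw":0,"dp":[0.002,-0.001,0.0125],"angular":[0,0,-1.0]}
    - {"claw":0,"dp":[0,0,0.02],"angular":[0,0,0]}
    - {"claw":0,"dp":[0,0,0.02],"angular":[0,0,0]}
    - {"claw":0,"dp":[0,0,0.02],"angular":[0,0,0]}
    - {"claw":0,"dp":[0,0,0.02],"angular":[0,0,0]}
    - {"claw":0,"dp":[0,0,0.012],"angular":[0,0,0]}
    - {"claw":0,"dp":[0,0,0.008],"angular":[0,0,0]}
    - {"claw":0,"dp":[0,0,0],"angular":[0,0,0]}
  force: 40

```text
clock: 4.15
tcp_pos: [0.5067, 0.075, 0.2148]
orientation: [-0.002, 0.537, 0.844, -0.001]
wrist_force: [0.9, 0.0, -0.2]
finger_gap: 0.0854
```

>>> play_rows:
  steps:
    - {"claw":255,"dp":[0,0,0],"angular":[0,0,0]}
    - {"claw":255,"dp":[0,0,0],"angular":[0,0,0]}
    - {"claw":255,"dp":[0,0,0],"angular":[0,0,0]}
    - {"claw":255,"dp":[0,0,0],"angular":[0,0,0]}
    - {"claw":255,"dp":[0,0,0],"angular":[0,0,0]}
    - {"claw":255,"dp":[0,0,0],"angular":[0,0,0]}
    - {"claw":255,"dp":[0,0,0],"angular":[0,0,0]}
    - {"claw":255,"dp":[0,0,0],"angular":[0,0,0]}
  force: 40

```text
clock: 4.82
tcp_pos: [0.5073, 0.0745, 0.2175]
orientation: [0.0, 0.537, 0.844, -0.001]
wrist_force: [-3.4, -2.3, 5.0]
finger_gap: 0.0172
```

```bash
python3 - <<'E'
from h import *
from workcell import env
p,d,T,K=wrist(env);cv2.imwrite("pics/w2.png",p[:,:,::-1])
E
```

```text
t 4.8167 tcp [0.5073 0.0745 0.2175] yaw 115.07 zaxis [-7.0e-04 -1.3e-03 -1.0e+00] F [-3.4 -2.3  5. ] M [-0.43  0.87 -0.05] gap 0.0172 q [-1.000e-02  2.010e-01 -1.560e-01  1.214e+00 -1.000e-03  1.123e+00]
```

View pics/w2.png

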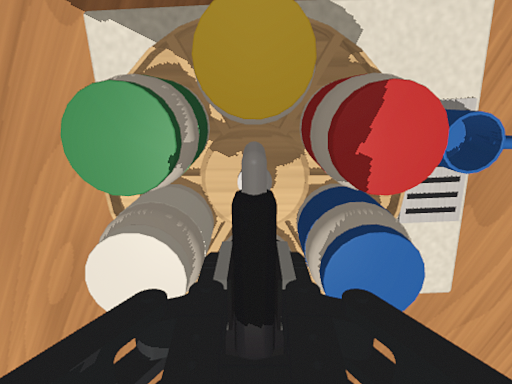

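The grip is on the bar's middle (gap 17 mm, pads parallel to it, nothing touching the jars). I'll turn it clockwise.

>>> play_rows:
  steps:
    - {"claw":255,"dp":[0,0,0],"angular":[0,0,1]}
    - {"claw":255,"dp":[0,0,0],"angular":[0,0,2]}
    - {"claw":255,"dp":[0,0,0],"angular":[0,0,2]}
    - {"claw":255,"dp":[0,0,0],"angular":[0,0,3]}
    - {"claw":255,"dp":[0,0,0],"angular":[0,0,3]}
    - {"claw":255,"dp":[0,0,0],"angular":[0,0,3]}
    - {"claw":255,"dp":[0,0,0],"angular":[0,0,3]}
    - {"claw":255,"dp":[0,0,0],"angular":[0,0,3]}
  force: 60

```text
clock: 5.53
tcp_pos: [0.507, 0.0744, 0.2175]
orientation: [0.0, 0.676, 0.737, -0.001]
wrist_force: [-5.3, -3.0, 5.8]
finger_gap: 0.0168
```

```bash
python3 - <<'E'
from h import *
from workcell import env
wrist(env)
E
```

```text
t 5.5333 tcp [0.507  0.0744 0.2175] yaw 94.94 zaxis [-0.001  -0.0015 -1.    ] F [-5.3 -3.   5.8] M [-0.46  0.9   0.09] gap 0.0168 q [-1.000e-02  2.010e-01 -1.560e-01  1.215e+00 -1.000e-03  1.474e+00]
```

>>> play_rows:
  steps:
    - {"claw":255,"dp":[0,0,0],"angular":[0,0,3]}
    - {"claw":255,"dp":[0,0,0],"angular":[0,0,3]}
    - {"claw":255,"dp":[0,0,0],"angular":[0,0,3]}
    - {"claw":255,"dp":[0,0,0],"angular":[0,0,3]}
    - {"claw":255,"dp":[0,0,0],"angular":[0,0,3]}
    - {"claw":255,"dp":[0,0,0],"angular":[0,0,3]}
    - {"claw":255,"dp":[0,0,0],"angular":[0,0,3]}
    - {"claw":255,"dp":[0,0,0],"angular":[0,0,3]}

```text
clock: 6.25
tcp_pos: [0.5069, 0.0744, 0.2175]
orientation: [0.0, 0.814, 0.58, -0.001]
wrist_force: [-5.7, -1.7, 6.0]
finger_gap: 0.0167
```

>>> play_rows:
  steps:
    - {"claw":255,"dp":[0,0,0],"angular":[0,0,3]}
    - {"claw":255,"dp":[0,0,0],"angular":[0,0,3]}
    - {"claw":255,"dp":[0,0,0],"angular":[0,0,3]}
    - {"claw":255,"dp":[0,0,0],"angular":[0,0,3]}
    - {"claw":255,"dp":[0,0,0],"angular":[0,0,3]}
    - {"claw":255,"dp":[0,0,0],"angular":[0,0,3]}
    - {"claw":255,"dp":[0,0,0],"angular":[0,0,3]}
    - {"claw":255,"dp":[0,0,0],"angular":[0,0,3]}

```text
clock: 6.92
tcp_pos: [0.5067, 0.0746, 0.2175]
orientation: [0.0, 0.917, 0.398, -0.001]
wrist_force: [-5.9, -2.3, 7.5]
finger_gap: 0.0171
```

>>> play_rows:
  steps:
    - {"claw":255,"dp":[0,0,0],"angular":[0,0,3]}
    - {"claw":255,"dp":[0,0,0],"angular":[0,0,3]}
    - {"claw":255,"dp":[0,0,0],"angular":[0,0,3]}
    - {"claw":255,"dp":[0,0,0],"angular":[0,0,3]}
    - {"claw":255,"dp":[0,0,0],"angular":[0,0,2]}
    - {"claw":255,"dp":[0,0,0],"angular":[0,0,2]}
    - {"claw":255,"dp":[0,0,0],"angular":[0,0,1.5]}
    - {"claw":255,"dp":[0,0,0],"angular":[0,0,1]}

```text
clock: 7.58
tcp_pos: [0.5066, 0.0747, 0.2175]
orientation: [0.0, 0.969, 0.246, -0.001]
wrist_force: [-6.9, -1.2, 6.6]
finger_gap: 0.0173
```

```bash
python3 - <<'E'
from h import *
from workcell import env
p,d,T,K=wrist(env);cv2.imwrite("pics/w3.png",p[:,:,::-1]);np.savez("w3.npz",p=p,d=d,T=T,K=K)
p,d=env.read_camera("scene");c=env.calibration("scene");T=c["world_from_camera"];K=[c[k] for k in("fx","fy","cx","cy")]
np.savez("s3.npz",p=p,d=d,T=T,K=K)
cv2.imwrite("pics/s3.png",cv2.resize(p[110:260,200:380],(720,600),interpolation=cv2.INTER_CUBIC)[:,:,::-1])
p,d=env.read_camera("top");z=np.load("top0.npz");np.savez("top3.npz",p=p,d=d,T=z['T'],K=z['K'])
o,*_=top_measure(p,d,z['T'],z['K'])
for k,v in o.items():
    e=v[0]-np.array([.5095,.0735]);print(k,v[1],np.hypot(*e),np.degrees(np.arctan2(e[1],e[0])))
E
```

```text
t 7.5833 tcp [0.5066 0.0747 0.2175] yaw 28.52 zaxis [-1.8e-03 -9.0e-04 -1.0e+00] F [-6.9 -1.2  6.6] M [-0.29  1.18  0.06] gap 0.0173 q [-1.000e-02  2.010e-01 -1.560e-01  1.215e+00 -1.000e-03  2.634e+00]
blue 325 0.09734825239099919 -91.43047130269525
green 31 0.12376075497496866 89.22873833721474
red 241 0.10183299966894874 -34.37202373235519
white 2 0.13208750569849986 -98.25527494566526
black 250 0.1000670218978334 -148.13279419337138
```

View pics/w3.png

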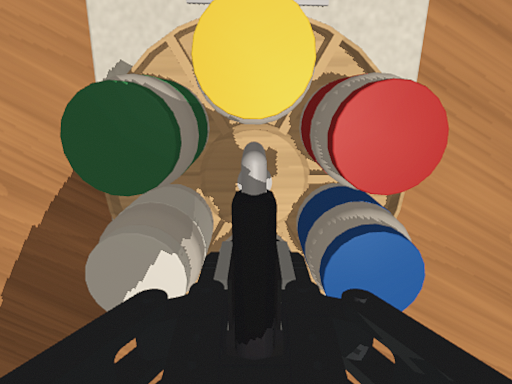

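View pics/s3.png

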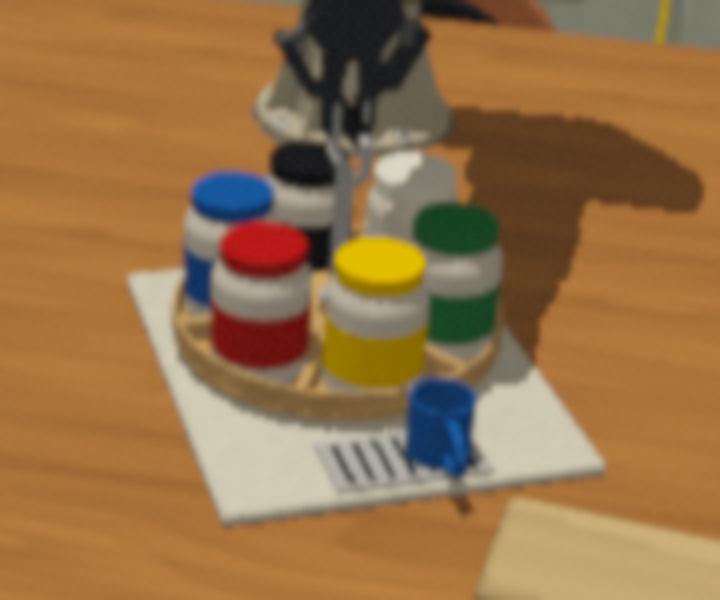

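The wrist view shows yellow ahead at (254,60), with board side edges at u≈88 and u≈428, almost symmetric. The scene view shows all jars seated and the cup in place. Next I'll measure what's left to correct.

```bash
python3 - <<'E'
from h import *
def ang(e):return np.degrees(np.arctan2(e[1],e[0]))
z=np.load("w3.npz");p,T,K=z['p'],z['T'],z['K']
hsv=cv2.cvtColor(p,cv2.COLOR_RGB2HSV);w=(hsv[...,1]<70)&(hsv[...,2]>110)
L=[];R=[]
for v in range(6,70):
    a=np.nonzero(w[v,60:150])[0]
    if len(a):L.append((60+a[0]-.5,v))
    a=np.nonzero(w[v,370:460])[0]
    if len(a):R.append((370+a[-1]+.5,v))
res=[]
for s in(L,R):
    q=ray(s,.012,T,K).astype(np.float32);f=cv2.fitLine(q,cv2.DIST_HUBER,0,.0005,.001).ravel()
    dd=f[:2]*np.sign(f[0]);res.append((f[2:],dd));print(len(q),ang(dd),'offset of (.5095,.0735)',np.cross(dd,np.array([.5095,.0735])-f[2:]))
def fitc(m,T,K,zz):
    m=cv2.morphologyEx(m.astype(np.uint8),cv2.MORPH_OPEN,np.ones((3,3)))
    cn=max(cv2.findContours(m,0,1)[0],key=cv2.contourArea)[:,0]
    q=ray(cn,zz,T,K);A=np.c_[2*q,np.ones(len(q))];s=np.linalg.lstsq(A,(q**2).sum(1),rcond=None)[0]
    return s[:2],np.sqrt(s[2]+s[:2]@s[:2])
H,S=hsv[...,0],hsv[...,1]
v,u=np.mgrid[:384,:512]
# wrist lids fit from contour (open below image top)
cn=cv2.findContours((((H>20)&(H<35)&(S>150))).astype(np.uint8),0,1)[0];cn=max(cn,key=cv2.contourArea)[:,0];cn=cn[(cn[:,1]>2)&(cn[:,1]<85)]
q=ray(cn,.148,T,K);A=np.c_[2*q,np.ones(len(q))];s=np.linalg.lstsq(A,(q**2).sum(1),rcond=None)[0];print('wrist yellow',s[:2],np.sqrt(s[2]+s[:2]@s[:2]))
mid=(res[0][1]+res[1][1]);mid/=np.hypot(*mid);c=(res[0][0]+res[1][0])/2
print('front wrist',ang(mid),'yellow lateral from board midline',np.cross(mid,s[:2]-c),'tcp lateral',np.cross(mid,np.array([.5066,.0747])-c))
z=np.load("s3.npz");p,T,K=z['p'],z['T'],z['K'];P=pts(z['d'],T,K)
hsv=cv2.cvtColor(p,cv2.COLOR_RGB2HSV);H,S=hsv[...,0],hsv[...,1]
m=((H>20)&(H<35)&(S>170)&(P[...,2]>.14)&(P[...,2]<.16));vv,uu=np.nonzero(m[100:260,200:380]);y=ray([[uu.mean()+200,vv.mean()+100]],.148,T,K)[0]
e=y-[.5095,.0735];print('scene yellow',len(uu),y,np.hypot(*e),ang(e))
z=np.load("top3.npz");p=z['p'];cv2.imwrite("pics/t3.png",cv2.resize(p[120:280,150:310],(560,560),interpolation=cv2.INTER_CUBIC)[:,:,::-1])
# scene: board front edge & sides from crop corners
E
```

```text
64 27.56477 offset of (.5095,.0735) -0.15999221250971857
64 27.616827 offset of (.5095,.0735) 0.15688085579877278
wrist yellow [0.59261094 0.12140329] 0.03561289329814486
front wrist 27.5908 yellow lateral from board midline 0.0024056450837308587 tcp lateral 0.0008498359010905773
scene yellow 227 [0.60103829 0.12093137] 0.10309701116017947 27.391329590982743<stdin>:14: DeprecationWarning: Arrays of 2-dimensional vectors are deprecated. Use arrays of 3-dimensional vectors instead. (deprecated in NumPy 2.0)
<stdin>:26: DeprecationWarning: Arrays of 2-dimensional vectors are deprecated. Use arrays of 3-dimensional vectors instead. (deprecated in NumPy 2.0)
```

View pics/t3.png

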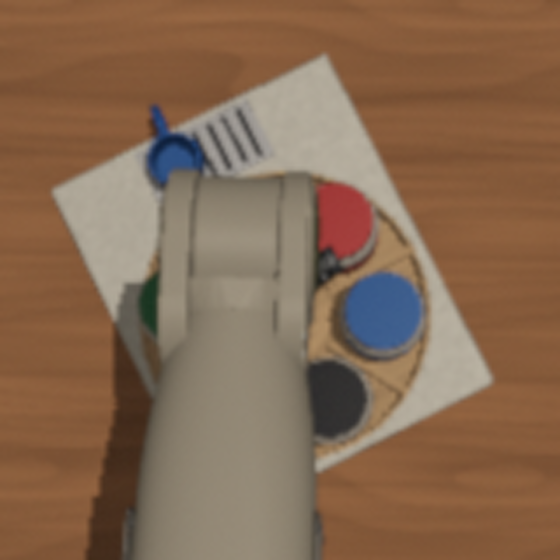

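All measures agree: front is 27.59°, tool and bar are at 28.5°, the yellow lid is about 0.9° past, and the blue lid is 1° past. I'll turn 0.95° more and settle.

>>> play_rows:
  steps:
    - {"claw":255,"dp":[0,0,0],"angular":[0,0,0.5]}
    - {"claw":255,"dp":[0,0,0],"angular":[0,0,0.45]}
    - {"claw":255,"dp":[0,0,0],"angular":[0,0,0]}
    - {"claw":255,"dp":[0,0,0],"angular":[0,0,0]}
    - {"claw":255,"dp":[0,0,0],"angular":[0,0,0]}
    - {"claw":255,"dp":[0,0,0],"angular":[0,0,0]}
    - {"claw":255,"dp":[0,0,0],"angular":[0,0,0]}
    - {"claw":255,"dp":[0,0,0],"angular":[0,0,0]}

```text
clock: 8.4
tcp_pos: [0.5065, 0.0747, 0.2175]
orientation: [0.0, 0.971, 0.239, -0.001]
wrist_force: [-6.8, -2.2, 6.3]
finger_gap: 0.0171
```

```bash
python3 -W ignore - <<'E'
from h import *
from workcell import env
p,d,T,K=wrist(env);cv2.imwrite("pics/w4.png",p[:,:,::-1])
hsv=cv2.cvtColor(p,cv2.COLOR_RGB2HSV);H,S=hsv[...,0],hsv[...,1]
cn=max(cv2.findContours(((H>20)&(H<35)&(S>150)).astype(np.uint8),0,1)[0],key=cv2.contourArea)[:,0];cn=cn[(cn[:,1]>2)&(cn[:,1]<85)]
q=ray(cn,.148,T,K);A=np.c_[2*q,np.ones(len(q))];s=np.linalg.lstsq(A,(q**2).sum(1),rcond=None)[0]
f=np.array([np.cos(np.radians(27.59)),np.sin(np.radians(27.59))])
print('yellow',s[:2],'lateral vs axis(.5095,.0735)',np.cross(f,s[:2]-[.5095,.0735]))
z=np.load("top0.npz");p,d=env.read_camera("top");o,*_=top_measure(p,d,z['T'],z['K'])
for k in('blue','black','red'):
    e=o[k][0]-np.array([.5095,.0735]);print(k,np.degrees(np.arctan2(e[1],e[0])))
p2,_=env.read_camera("scene");q0=cv2.imread("pics/scene0.png")[:,:,::-1]
dif=np.abs(p2.astype(int)-q0).max(2)
for n,(a,b,c,e) in dict(mug=(140,170,128,155),brush=(165,200,100,132),tub=(178,215,388,420),spray=(170,240,410,455),cup=(205,238,300,322)).items():print(n,np.mean(dif[a:b,c:e]>40))
E
```

```text
t 8.4 tcp [0.5065 0.0747 0.2175] yaw 27.63 zaxis [-1.9e-03 -8.0e-04 -1.0e+00] F [-6.8 -2.2  6.3] M [-0.27  1.2  -0.01] gap 0.0171 q [-1.000e-02  2.010e-01 -1.560e-01  1.215e+00 -1.000e-03  2.649e+00]
yellow [0.59343945 0.11997691] lateral vs axis(.5095,.0735) 0.002315930211766813
blue -92.53228133177551
black -148.49962671995556
red -34.71822859419647
mug 0.0
brush 0.0
tub 0.0
spray 0.0
cup 0.004132231404958678
```

View pics/w4.png

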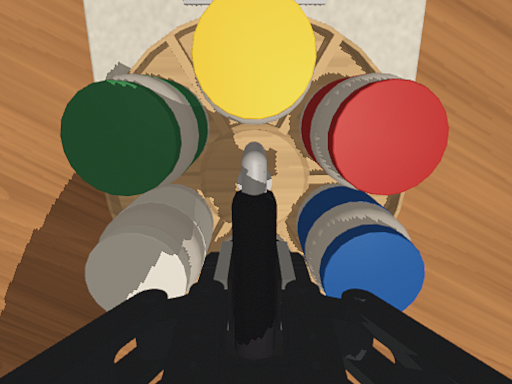

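```bash
python3 -c "
from workcell import env
print(env.hand_in())"
```

```text
the job is handed in; nothing more can be done
None
```

I gripped the handle at 60 N and turned the carousel about 87° clockwise. The yellow jar now stands at the front, in line with the middle of the drip tray. I handed in at about 8.5 s with the handle still held.

**Alignment:**
- The gripper, and so the handle bar, points at 27.6°; the board's front direction also measured 27.6°.
- In the wrist picture the yellow lid's centre (column 254) lines up with the middle of the tray's edge (about 254.5).
- The blue lid was at −92.5°, where about −92.4° was expected.

**Jars and surroundings:** all the jars stand in their compartments. The mug, brush, tub, spray bottle and dosing cup look unchanged from the first scene picture. Wrist forces stayed near 10 N in the readings I took.

**Small disagreements:**
- The wrist camera put the yellow jar about 2.3 mm to the side of the axis I had estimated from the top camera. Measured against the board's own midline, about 1 mm remains, which is within the jar's play and the camera calibration.
- The top camera had the red and black lids 1–2° off their expected angles. The arm partly hid both, so I relied on the other checks.

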